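# Fetch the yellow wash basket out of its deep tank with the hook rod

### The arm

A 6-joint arm with a two-finger parallel gripper is mounted at the origin on the work surface. World frame = base frame: x ahead of the robot, y to its left, z up, the work surface at z = 0. Lengths are in m, angles in rad, forces in N, time in s.
With the tool pointing down it reaches from about 0.35 to 1 m from the base axis. Payload 7.1 kg.
Tool frame: the origin (TCP) lies midway between the tips of the shut fingers; the grasp point (between the pads) lies 19 mm behind it; z points along the fingers, y is the line along which they close (so a half turn about z gives the same grasp; the last joint's range is limited). The gripper opens to 85 mm and grips with 20 to 120 N. Pads are 22 mm wide; open, the fingers measure 114 mm over their backs; the gripper's body (76 mm by 85 mm) begins 54 mm behind the grasp point. The pads swing forward as they close: fully open they stand 13 mm farther back than shut.
Start: joints at [-1.129, 0.423, 1.63, -0, 1.089, -0.019], TCP at [0.278, -0.56, 0.231] pointing down, gripper open.
Joint ranges: [-3, 3], [-0.9, 2.11], [0.09, 2.58], [-1.31, 4.45], [0.11, 2.69], [-2.54, 2.54]. Speed limits (rad/s): [2.39, 2.39, 3.01, 3.14, 3.14, 3.14].

### API

Orientations are given as a unit quaternion [x, y, z, w].
In Python, from plant import * gives the robot as it stands. The module is installed in compiled form; this text tells all that it offers.
- The arm moves only by the tool move_arm, never from a script. Its argument "rows" is a list that holds one entry, the list of rows, each a list of 5 numbers: the shift along the tool's x, y, z in m, then the turn about the tool's z in rad, then the finger opening in m, from 0 to 0.0854. In form: [[[tx, ty, tz, yaw, fingers], ...]]. A call has exactly 10 rows; each row is the pose to reach, as a shift and turn from the pose commanded when the call began, along the tool's axes at that moment; what a row does not reach only later rows make up. A row lasts 1/10 s, in which the tool goes at most 50 mm and 8.59 degrees, less where a joint would pass 70% of its speed; a pose out of reach is approached as far as the arm can. A call with a gripper value outside its range is refused whole. The fingers move at their own pace and stop on an object; the grip force is fixed at half the most. Time passes only in rows, so rows that repeat a pose let the fingers close, or fill a call up. It gives the time, the measured TCP pose, the force, the opening and the grip force at its end, in the units of the state.
- get_state(): the state, without advancing time (a new reading comes with each control period).
- get_image(name): name is "scene" or "top" or "wrist"; returns a dict with "color" (384x512x3 uint8, red, green, blue), "camera_matrix" (3x3 intrinsics, pixels), "rvec" (rotation vector, rad) and "tvec" (3), from world to camera coordinates, as OpenCV has them; the wrist camera has in their place "tool_from_camera" (4x4, takes a point from camera to tool coordinates, whose origin is the TCP and whose axes are the flange's). Camera axes: x right, y down, z forward; pixel columns grow to the right and rows downward; lengths in m; the calibration is good to about 2 mm. A picture is of the moment at which its call begins: read the wrist's pose just before it. There is no depth.
- sign_off(): hands the job in; it is judged then, once.
Trained networks look in a picture, given as the dict that the camera call returned (one of the last four; its "shot" number tells which), for a name from the list of things; names that differ only in an ending like _2 or _b are one class to them, and where a whole thing is asked for, a point or a joint stands for the part that bears it (a point fixed in the world has none). Each returns a list of dicts, best first, with "p" (0 to 1); they miss things now and then, are a little off and sometimes report something else, mostly with a low value. They report only what shows in the picture. A call takes as long as a camera call.
- search_frame(query, picture): "point" ([x, y, z] in m, in the coordinates of the camera as it stood for that picture, good to about 4 mm: the middle of the surface that is visible of it).
- masks_of(query, picture): "region" (384x512 bool, what is visible of it).
- place_of(query, picture): "point" ([x, y, z] in m, in the coordinates of the camera as it stood for that picture, good to about 4 mm: a listed point, or the origin of a listed thing).
The state is a dict: "clock": time; "joint_pos": joint angles; "joint_velocities": joint speeds; "joint_torque": joint torques, N m; "eef_pos": TCP position; "orientation": TCP orientation; "wrist_force": force on the tool from outside, world axes, zero at the start; "torque": the same for the moment, N m; "finger_gap": finger opening in m; "grasp_force": force on a finger pad.
Only numpy, scipy, OpenCV 4.12 (cv2) and the standard library are available. Lean on these libraries where they do the work, as an engineer would, in place of code of your own. Each camera call takes 0.05 s, during which the arm holds its last target. There are 200 camera calls.

### The job

Take the hook rod from its forked stand and use its hook to fetch the yellow parts basket that hangs inside one of the two deep white wash tanks, leaving the blue one where it is; the gripper itself must not touch the yellow basket. Set the basket down upright inside the green drip tray without dropping it, unhook it, and hang the rod back in the fork of its stand.

Things in the scene. Friction and masses are not known exactly. Their poses are not given: they have to be found in the camera images.
- rod: Hook rod, 0.15 kg, hanging upright in the stand, turned like it. Origin: its axis at the lowest point; x to the hook's open side, z up. Two 6 mm wire J-prongs at y -7 and 7 mm run along +x (wire top z 6) to upturned tips at x 26 (tip top z 16): pocket 19 wide. Shank 8 mm. Black flange 56 x 56 mm, z 100 to 105. Red grip block 24 x 24 mm, z 105 to 161: grip from above across y at z 133.
- basket: Yellow basket, 0.12 kg: open pan 40 (x) x 48 (y) x 14 mm; uprights at y -22.5 and 22.5 carry a round 6 mm crossbar along y, 82 mm long, axis 55 mm above the underside. Origin: centre of underside, z up. It hangs in its tank by the bar's ends, lying loose on two open lugs, underside 35 mm above the table; it lifts straight up.
- blue_basket: Blue basket, twin of the yellow one, to be left hanging. Both hang alike, each in a fixed white square tank turned like it: inside 90 x 90 mm, grey rim 112 x 112 at 145 mm height. Tank's centre at basket x -12 mm, so the hook's room is on the crossbar's -x side (57 mm to the wall). Lugs under the bar's ends (tops at 87 mm, bumps to 93) leave basket y -32 to 32 free.
- tray: Fixed green drip tray, open, 150 (x) x 130 (y) mm outside, 14 mm high, walls and floor 4 mm thick. Origin: centre of its underside, on the table; z up.
- stand: Fixed rod stand: foot 8 mm thick, post at x 50 to 64 mm, level dark fork of two tines along x (x -24 to 64), inner faces at y -13 and 13, top at 120 mm. Origin: on the table under the hung rod's axis, z up. The fork is open to -x only: the rod, its x along the stand's, lifts a little, slides out along -x, returns along +x and hangs by its flange (rod origin 20 mm up).

How it is judged:
By the outcome, as a careful person would: the job done as asked, in the order asked, and still so for the second after the job is handed in, with the robot touching nothing.
It also fails if it takes over 62 s, if anything falls off the work surface, if the arm or the gripper's body presses on something with over 40 N, if the wrist force passes 120 N, or if a joint passes its speed limit or range.

## Working session

There is one attempt and no reset: what is moved stays moved. The work goes in short steps, Python scripts to look and compute and a tool call to move; the robot and the scene stay as the last step left them, time stands still between calls to the robot, and variables do not carry over. Pictures are saved under pics/ and viewed, at most 14 in all, crops included, and the job is handed in when it is done.

Besides the shell and the picture viewer there is one more tool, called in YAML: its name, and indented under it one key for each argument. move_arm: Moves the arm, as the interface text tells. Its arguments: {"type":"object","properties":{"rows":{"type":"array"}},"required":["rows"]}

```bash
mkdir -p pics; cat > h.py <<'E'
from plant import *
import numpy as np, cv2
from scipy.spatial.transform import Rotation as R
def w(p,im,st=None):
    p=np.array(p,float)
    if 'rvec' in im:
        M=cv2.Rodrigues(np.array(im['rvec'],float))[0]; return M.T@(p-np.array(im['tvec'],float).ravel())
    T=np.array(im['tool_from_camera']); q=T[:3,:3]@p+T[:3,3]
    return R.from_quat(st['orientation']).as_matrix()@q+np.array(st['eef_pos'])
def save(im,n,crop=None,s=1):
    c=im['color']
    if crop: c=c[crop[1]:crop[3],crop[0]:crop[2]]
    c=cv2.resize(c,None,fx=s,fy=s,interpolation=cv2.INTER_CUBIC)
    cv2.imwrite('pics/'+n,c[:,:,::-1])
E
python3 - <<'E'
from h import *
np.set_printoptions(precision=4,suppress=True)
s=get_state(); print(s['clock'],s['eef_pos'],s['orientation'])
ims={}
for n in ['scene','top']:
    im=get_image(n); ims[n]=im
    for q in ['rod','basket','blue_basket','tray','stand']:
        print(n,q,[(round(d['p'],2),w(d['point'],im)) for d in place_of(q,im)[:3]])
a=np.hstack([ims['scene']['color'],ims['top']['color']])
save(ims['scene'],'s0.png',None,1.5);save(ims['top'],'t0.png',None,1.5)
E
```

```text
0.0 [ 0.2777 -0.5593  0.2305] [ 0.9736  0.2284 -0.0002 -0.0008]
scene rod [(0.61, array([ 0.4556, -0.3279,  0.0181]))]
scene basket []
scene blue_basket []
scene tray [(0.63, array([0.4579, 0.3184, 0.0007]))]
scene stand [(0.69, array([ 0.4552, -0.3348, -0.0035]))]
top rod [(0.58, array([ 0.4546, -0.3323,  0.0211]))]
top basket [(0.87, array([0.5743, 0.0816, 0.0391]))]
top blue_basket [(0.92, array([ 0.604 , -0.1134,  0.0366]))]
top tray [(0.62, array([ 0.4526,  0.3178, -0.0007]))]
top stand [(0.73, array([ 0.458 , -0.331 , -0.0025]))]
```

View pics/s0.png

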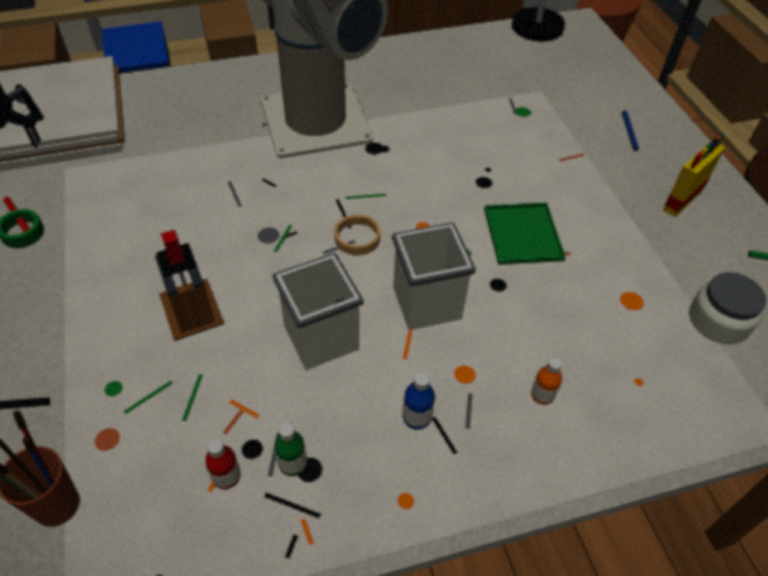

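View pics/t0.png

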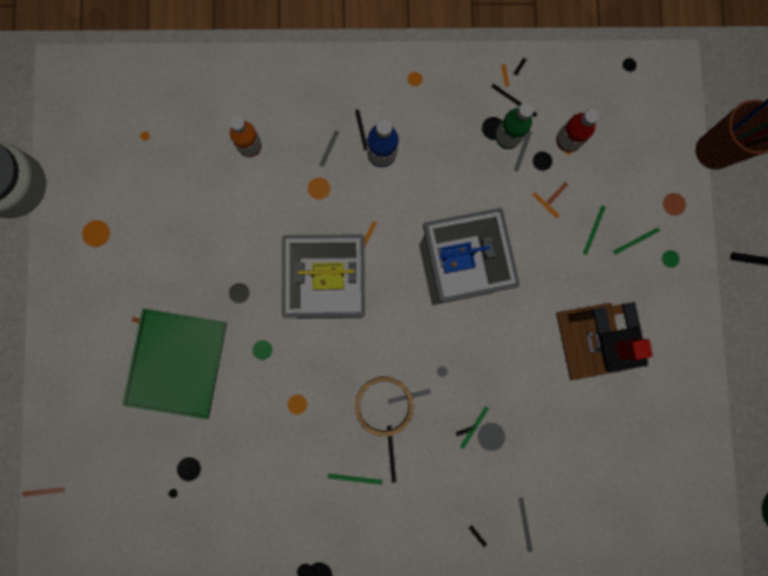

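The scene shows the stand with the red-gripped rod at about (172,250). The top view shows the yellow basket in the left tank (325,272), blue in the right one (465,255), and the tray at (175,363). I'll zoom in to get the headings.

```bash
python3 - <<'E'
from h import *
im=get_image('top');c=im['color']
f=lambda x0,y0,x1,y1:cv2.resize(c[y0:y1,x0:x1],(390,390),interpolation=cv2.INTER_CUBIC)
a=f(365,190,443,268); b=f(180,148,258,226)
o=np.clip(np.hstack([a,b]).astype(float)*1.7,0,255).astype(np.uint8)
cv2.imwrite('pics/z1.png',o[:,:,::-1])
np.save('top.npy',c)
K=np.array(im['camera_matrix'],float);M=cv2.Rodrigues(np.array(im['rvec'],float))[0];t=np.array(im['tvec'],float).ravel()
np.savez('cam.npz',K=K,M=M,t=t)
def bp(u,v,z):
    d=M.T@np.linalg.solve(K,[u,v,1]);C=-M.T@t;return (C+d*(z-C[2])/d[2])[:2]
def rect(m,z,n):
    m=m.astype(np.uint8)
    cs=max(cv2.findContours(m,0,1)[0],key=cv2.contourArea).reshape(-1,2)
    P=np.array([bp(u,v,z) for u,v in cs])*1000
    r=cv2.minAreaRect(P.astype(np.float32));print(n,r)
hsv=cv2.cvtColor(c,cv2.COLOR_RGB2HSV);H,S,V=cv2.split(hsv)
g=(H>45)&(H<80)&(S>90);g[:,160:]=0
rect(g,.014,'tray')
rd=((H<6)|(H>174))&(S>150);rd[:225]=0;rd[:,:400]=0;rd[:,445:]=0;rd[250:]=0
rect(rd,.181,'redtop')
y=(H>20)&(H<35)&(S>120);y[:,:190]=0;y[:,245:]=0;y[:150]=0;y[215:]=0
rect(y,.06,'yel')
for q in ['tray','stand','rod','basket']:
    m=masks_of(q,im)
    for d in m[:1]: rect(d['region'],{'tray':.014,'stand':.1,'rod':.17,'basket':.06}[q],'mask '+q)
print(im['rvec'],-M.T@t)
E
```

```text
tray ((452.7444763183594, 317.80047607421875), (127.9734115600586, 147.9046173095703), 79.66178131103516)
redtop ((456.06109619140625, -319.3863830566406), (28.980512619018555, 45.078678131103516), 7.800717353820801)
yel ((576.56982421875, 82.14657592773438), (80.18292236328125, 38.28330612182617), 88.83245086669922)
mask tray ((451.7615966796875, 315.25299072265625), (134.2131805419922, 150.6278533935547), 79.20298767089844)
mask stand ((471.4332580566406, -313.56890869140625), (101.88311004638672, 119.2215576171875), 7.99669885635376)
mask rod ((454.83551025390625, -308.13275146484375), (54.844730377197266, 81.47459411621094), 7.8527350425720215)
mask basket ((575.4599609375, 82.16911315917969), (80.18294525146484, 40.50293731689453), 88.83303833007812)
[ 2.16022866 -2.21257679  0.15143453] [0.46133255 0.02926105 0.94124589]
```

View pics/z1.png

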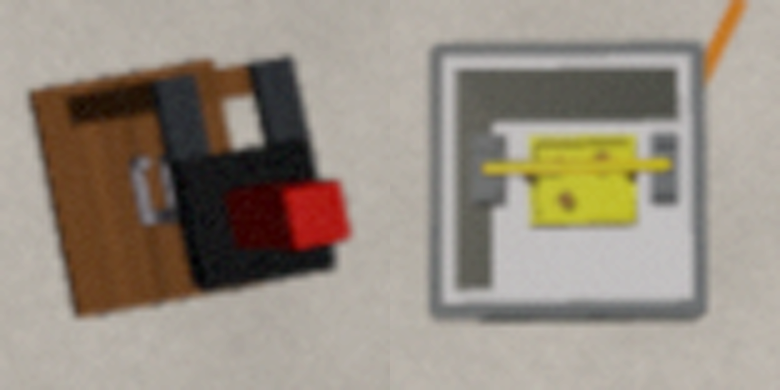

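Zoomed: the fork and prongs point up in the image (world +x), at a yaw of about +8°. The yellow bar runs from (485,168) to (670,163), with its free side facing world -x. Next I'll refine these with fits.

```bash
python3 - <<'E'
from h import *
z=np.load('cam.npz');K,M,t=z['K'],z['M'],z['t'];c=np.load('top.npy')
C=-M.T@t
def bp(u,v,h):
    d=M.T@np.linalg.solve(K,[u,v,1]);return (C+d*(h-C[2])/d[2])[:2]*1000
def rect(m,h,n):
    # pixel-edge accurate: upsampled contour
    m=cv2.resize(m.astype(np.uint8),None,fx=8,fy=8,interpolation=cv2.INTER_NEAREST)
    cs=max(cv2.findContours(m,0,1)[0],key=cv2.contourArea).reshape(-1,2)
    P=np.array([bp((u+.5)/8-.5,(v+.5)/8-.5,h) for u,v in cs]).astype(np.float32)
    print(n,cv2.minAreaRect(P))
def win(m,x0,y0,x1,y1):
    o=np.zeros_like(m);o[y0:y1,x0:x1]=m[y0:y1,x0:x1];return o
H,S,V=cv2.split(cv2.cvtColor(c,cv2.COLOR_RGB2HSV))
red=((H<6)|(H>174))&(S>150)
print('V red',np.unique(V[win(red,405,222,440,245)]//20*20,return_counts=True))
rect(win(red&(V>95),405,222,440,245),.181,'redtop')
rect(win((V<32),398,216,436,248),.125,'flange')
rect(win((S<60)&(V>60)&(V<110),182,150,252,216),.145,'rim')
y=win((H>20)&(H<35)&(S>120),190,150,245,215)
# bar: thin ends
vs,us=np.nonzero(y)
P=np.array([bp(u,v,.093) for u,v in zip(us,vs)])
cx=np.median(us);
e=np.abs(us-cx)>12
pts=P[e];k=np.polyfit(pts[:,1],pts[:,0],1);print('bar slope deg',np.degrees(np.arctan(-k[0])),'y range',P[:,1].min(),P[:,1].max(),'x mid',np.polyval(k,(P[:,1].min()+P[:,1].max())/2))
E
```

```text
V red (array([  0,  20,  40,  60,  80, 100], dtype=uint8), array([  5, 149,  14,  15,  38,  88]))
redtop ((456.4808654785156, -332.0633850097656), (21.714473724365234, 22.06083869934082), 6.49131441116333)
flange ((462.06353759765625, -326.1086730957031), (68.16184997558594, 66.19922637939453), 6.85022497177124)
rim ((567.8588256835938, 78.17942810058594), (141.36575317382812, 134.39964294433594), 88.96746063232422)
bar slope deg 0.13358251908845706 y range 41.43033255794018 118.66221080472837 x mid 577.944551522919
```

move_arm:
  rows:
    - [[0.02,0.0,0,0.1,0.0854],[0.05,-0.03,0,0.2,0.0854],[0.09,-0.06,0,0.3,0.0854],[0.1,-0.09,0,0.324,0.0854],[0.1,-0.12,0,0.324,0.0854],[0.1,-0.14,0,0.324,0.0854],[0.1,-0.16,0,0.324,0.0854],[0.1,-0.16,0,0.324,0.0854],[0.1,-0.16,0,0.324,0.0854],[0.1,-0.16,0,0.324,0.0854]]

```text
clock: 1.85
eef_pos: [0.297, -0.3731, 0.2316]
orientation: [0.998, 0.068, 0.0, 0.001]
wrist_force: [-0.6, -0.2, -0.1]
finger_gap: 0.0857
grasp_force: 0.0
```

```bash
python3 - <<'E'
from h import *
s=get_state();im=get_image('wrist');save(im,'w1.png')
print(np.round(im['tool_from_camera'],3))
for q in ['rod','stand']:
    print(q,[(round(d['p'],2),w(d['point'],im,s)) for d in place_of(q,im)[:2]])
E
```

```text
[[-0.    -0.962 -0.272  0.067]
 [ 1.    -0.001  0.001 -0.001]
 [-0.001 -0.272  0.962 -0.142]
 [ 0.     0.     0.     1.   ]]
rod []
stand [(0.74, array([ 0.45207396, -0.3343298 ,  0.00151261]))]
```

View pics/w1.png

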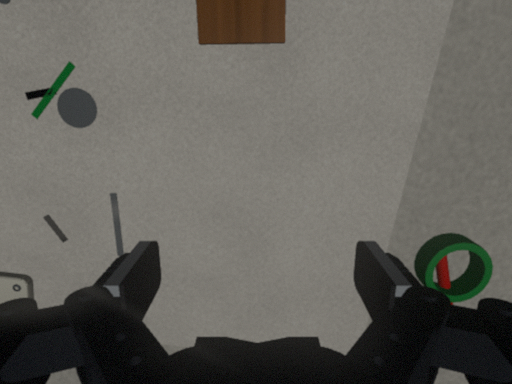

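The foot of the stand is at the top, (198..285, 43), and close to square with the tool. I'll move closer and higher for a clear view of the rod.

move_arm:
  rows:
    - [[0.02,-0.01,-0.03,0,0.0854],[0.05,-0.02,-0.06,0,0.0854],[0.07,-0.02,-0.09,0,0.0854],[0.08,-0.02,-0.12,0,0.0854],[0.08,-0.02,-0.12,0,0.0854],[0.08,-0.02,-0.12,0,0.0854],[0.08,-0.02,-0.12,0,0.0854],[0.08,-0.02,-0.12,0,0.0854],[0.08,-0.02,-0.12,0,0.0854],[0.08,-0.02,-0.12,0,0.0854]]

```text
clock: 3.0
eef_pos: [0.3725, -0.3413, 0.3507]
orientation: [0.998, 0.068, -0.0, -0.0]
wrist_force: [-0.2, 0.5, 0.2]
finger_gap: 0.0851
grasp_force: 0.0
```

```bash
cat >> h.py <<'E'
def ray(im,s,uv,h):
    T=np.array(im['tool_from_camera']);K=np.array(im['camera_matrix'],float)
    Rt=R.from_quat(s['orientation']).as_matrix()
    A=Rt@T[:3,:3];C=Rt@T[:3,3]+np.array(s['eef_pos'])
    d=(A@np.linalg.solve(K,np.c_[np.atleast_2d(uv),np.ones(len(np.atleast_2d(uv)))].T)).T
    return (C+d*((h-C[2])/d[:,2])[:,None])[:,:2]*1000
def wrect(im,s,m,h,n):
    m=cv2.resize(m.astype(np.uint8),None,fx=4,fy=4,interpolation=cv2.INTER_NEAREST)
    cs=max(cv2.findContours(m,0,1)[0],key=cv2.contourArea).reshape(-1,2)
    P=ray(im,s,(cs+.5)/4-.5,h).astype(np.float32)
    r=cv2.minAreaRect(P);print(n,np.round(r[0],1),np.round(r[1],1),round(r[2],2))
E
python3 - <<'E'
from h import *
s=get_state();im=get_image('wrist');save(im,'w2.png')
print(s['eef_pos'])
for q in ['rod','stand']:
    print(q,[(round(d['p'],2),w(d['point'],im,s)) for d in place_of(q,im)[:2]])
H,S,V=cv2.split(cv2.cvtColor(im['color'],cv2.COLOR_RGB2HSV))
red=((H<8)|(H>172))&(S>150)
red[280:]=0
print(np.unique(V[red]//10*10,return_counts=True))
for th in (60,80,95):
  wrect(im,s,red&(V>th),.181,'red%d'%th)
E
```

```text
[ 0.37251124 -0.34125465  0.35073544]
rod [(0.71, array([ 0.46087617, -0.3381789 ,  0.02447259]))]
stand []
(array([  0,  50,  60,  70,  80,  90, 100, 110, 120, 130], dtype=uint8), array([  1,   5,   8,  26,  32,  29,  29,  58,  68, 511]))
red60 [ 455.4 -331.6] [24.7 24.4] 8.58
red80 [ 455.4 -331.7] [23.  24.3] 7.79
red95 [ 455.3 -331.7] [23.  22.6] 7.79
```

View pics/w2.png

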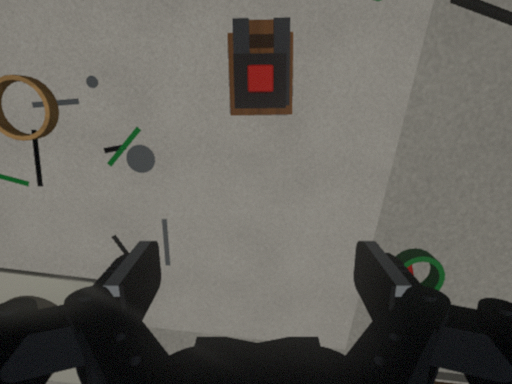

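The red grip is at (260,78), square to the tool, and places the rod at (455.4, -331.7) mm. I'm moving over it and grasping.

move_arm:
  rows:
    - [[0.03,0.001,0.01,0,0.0854],[0.06,0.002,0.03,0,0.0854],[0.08,0.002,0.06,0,0.0854],[0.083,0.002,0.1,0,0.0854],[0.083,0.002,0.13,0,0.0854],[0.083,0.002,0.16,0,0.0854],[0.083,0.002,0.19,0,0.0854],[0.083,0.002,0.21,0,0.0854],[0.083,0.002,0.217,0,0.0854],[0.083,0.002,0.217,0,0.0854]]

```text
clock: 4.15
eef_pos: [0.455, -0.3317, 0.1336]
orientation: [0.998, 0.068, -0.001, -0.001]
wrist_force: [0.6, 0.0, -0.0]
finger_gap: 0.0857
grasp_force: 0.0
```

move_arm:
  rows:
    - [[0,0,0,0,0.06],[0,0,0,0,0.04],[0,0,0,0,0.03],[0,0,0,0,0.02],[0,0,0,0,0.015],[0,0,0,0,0.015],[0,0,0,0,0.015],[0,0,0,0,0.015],[0,0,0,0,0.015],[0,0,0,0,0.015]]

```text
clock: 5.15
eef_pos: [0.4558, -0.3323, 0.1351]
orientation: [0.998, 0.068, 0.0, 0.0]
wrist_force: [-0.6, 0.6, 6.2]
finger_gap: 0.0234
grasp_force: 59.5
```

move_arm:
  rows:
    - [[0,0,-0.005,0,0.015],[0,0,-0.01,0,0.015],[0,0,-0.01,0,0.015],[-0.02,0,-0.01,0,0.015],[-0.04,0,-0.01,0,0.015],[-0.06,0,-0.01,0,0.015],[-0.08,0,-0.01,0,0.015],[-0.09,0,-0.01,0,0.015],[-0.09,0,-0.03,0,0.015],[-0.09,0,-0.05,0,0.015]]

```text
clock: 6.15
eef_pos: [0.3654, -0.3441, 0.1844]
orientation: [0.998, 0.068, -0.0, -0.001]
wrist_force: [0.4, 0.3, -1.6]
finger_gap: 0.0236
grasp_force: 58.9
```

move_arm:
  rows:
    - [[0,0,-0.04,0,0.015],[0,0,-0.08,0,0.015],[0.01,-0.02,-0.12,0,0.015],[0.03,-0.06,-0.15,0.02,0.015],[0.05,-0.1,-0.166,0.05,0.015],[0.07,-0.15,-0.166,0.08,0.015],[0.09,-0.2,-0.166,0.1,0.015],[0.11,-0.25,-0.166,0.12,0.015],[0.12,-0.3,-0.166,0.136,0.015],[0.13,-0.34,-0.166,0.136,0.015]]

```text
clock: 7.15
eef_pos: [0.448, 0.0075, 0.3505]
orientation: [1.0, 0.0, 0.0, -0.0]
wrist_force: [1.0, -0.8, -2.1]
finger_gap: 0.0233
grasp_force: 59.3
```

```bash
python3 - <<'E'
from h import *
s=get_state();im=get_image('wrist');save(im,'w3.png')
print(s['eef_pos'],s['orientation'])
print([(round(d['p'],2),w(d['point'],im,s)) for d in place_of('basket',im)[:2]])
print([(round(d['p'],2),w(d['point'],im,s)) for d in place_of('rod',im)[:2]])
E
```

```text
[0.4480196  0.00754276 0.35050912] [ 9.99999919e-01  4.40600611e-05  3.96083944e-04 -6.31271789e-05]
[(0.82, array([0.57894554, 0.07879287, 0.03301833]))]
[(0.81, array([0.45259514, 0.00365952, 0.23584096]))]
```

View pics/w3.png

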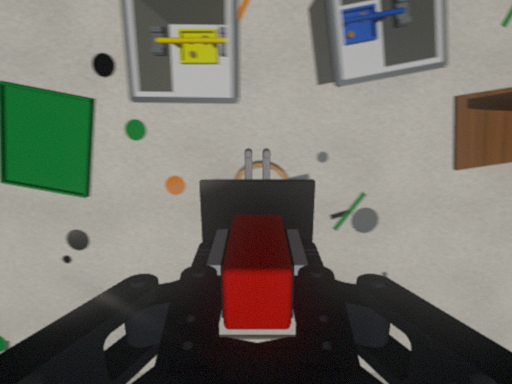

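The yellow bar spans about (157..228, 40) with the tank's near rim at row 98. The hook tips at (249,150) and (267,150) face forward, and the tray is at the left. I'll fit the bar and the rim.

```bash
cat > bar.py <<'E'
from h import *
s=get_state();im=get_image('wrist')
H,S,V=cv2.split(cv2.cvtColor(im['color'],cv2.COLOR_RGB2HSV))
y=((H>20)&(H<35)&(S>120)).astype(np.uint8);y[230:]=0
l,lab,st,_=cv2.connectedComponentsWithStats(y)
i=1+np.argmax(st[1:,4]);y=lab==i
x0,y0,ww,hh=st[i,:4];print('bbox',x0,y0,ww,hh)
rows=[];
for u in range(x0,x0+ww):
    v=np.nonzero(y[:,u])[0]
    if 0<len(v)<=9: rows.append((u,v.mean()))
rows=np.array(rows);P=ray(im,s,rows,.090)
k=np.polyfit(P[:,1],P[:,0],1)
ends=ray(im,s,[[x0-.5,rows[0,1]],[x0+ww-.5,rows[-1,1]]],.090)
ym=ends[:,1].mean()
print('bar yaw',-np.degrees(np.arctan(k[0])),'ends y',ends[:,1],'mid',np.polyval(k,ym),ym, 'n',len(rows),'res',np.std(P[:,0]-np.polyval(k,P[:,1])))
print('eef',np.round(s['eef_pos'],4),'yaw',np.degrees(2*np.arctan2(s['orientation'][1],s['orientation'][0])))
# hook tips in world
E
python3 bar.py; python3 - <<'E'
from h import *
s=get_state();im=get_image('wrist')
z0=s['eef_pos'][2]-.115
print('tips(top z16)',ray(im,s,[[248.5,150],[266.5,150]],z0+.016),s['eef_pos'])
g=cv2.cvtColor(im['color'],cv2.COLOR_RGB2GRAY)
print(g[85:110,200], g[60,225:245], g[60,118:140])
E
```

```text
bbox 159 28 72 35
bar yaw -0.019475949175514023 ends y [121.42497439  39.86458057] mid 577.1999946017239 80.64477747967722 n 33 res 0.4292113370396618
eef [0.4481 0.0084 0.3503] yaw 0.3745678005957645
tips(top z16) [[477.22483248  13.87106048]
 [477.27489169   0.51584148]] [0.44807184 0.00679007 0.35032982]
[179 178 178 180 178 179 178 178 178 180 182 162 130 102 103 102 102 119
 152 171 174 171 171 170 168] [177 178 178 178 176 179 177 176 162 129 110 109 110 107 101 106 140 162
 164 165] [166 169 165 165 168 168 166 163 165 159 125  90  89  89  93 139 172 177
 180 178 144  96]
```

move_arm:
  rows:
    - [[0.02,-0.02,0,0,0.015],[0.04,-0.04,0,0,0.015],[0.06,-0.055,0,0,0.015],[0.07,-0.065,0,0,0.015],[0.08,-0.07,0,0,0.015],[0.086,-0.073,0,0,0.015],[0.086,-0.073,0.01,0,0.015],[0.086,-0.073,0.02,0,0.015],[0.086,-0.073,0.03,0,0.015],[0.086,-0.073,0.03,0,0.015]]

```text
clock: 8.4
eef_pos: [0.5325, 0.0782, 0.3181]
orientation: [1.0, 0.0, -0.002, 0.0]
wrist_force: [0.9, 0.1, -2.4]
finger_gap: 0.0234
grasp_force: 59.7
```

```bash
python3 bar.py; python3 - <<'E'
from h import *
im=get_image('wrist');save(im,'w4.png')
E
```

```text
bbox 219 99 73 32
bar yaw 0.021044604088572623 ends y [121.34492415  40.4672329 ] mid 577.2243085020378 80.90607852277422 n 35 res 0.12539266407854602
eef [0.5325 0.0782 0.3181] yaw 0.029288502162084586
```

View pics/w4.png

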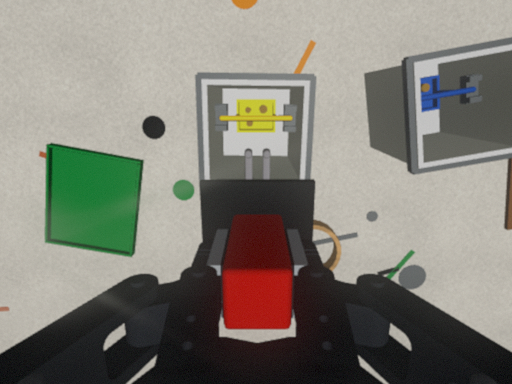

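The prongs at columns 249 and 267 line up between the uprights of the yellow basket, whose bar is at row 118 and columns 219-291. The bar centre is (577.2, 80.9), so I can descend.

move_arm:
  rows:
    - [[0.001,-0.0025,0.02,0,0.015],[0.001,-0.0025,0.04,0,0.015],[0.001,-0.0025,0.06,0,0.015],[0.001,-0.0025,0.08,0,0.015],[0.001,-0.0025,0.1,0,0.015],[0.001,-0.0025,0.115,0,0.015],[0.001,-0.0025,0.13,0,0.015],[0.001,-0.0025,0.141,0,0.015],[0.001,-0.0025,0.141,0,0.015],[0.001,-0.0025,0.141,0,0.015]]

```text
clock: 9.5
eef_pos: [0.5354, 0.0812, 0.1798]
orientation: [1.0, 0.0, 0.0, -0.0]
wrist_force: [0.4, 0.6, -1.4]
finger_gap: 0.0234
grasp_force: 59.7
```

```bash
python3 bar.py; python3 - <<'E'
from h import *
s=get_state();im=get_image('wrist');save(im,'w5.png')
print(s['eef_pos'],s['wrist_force'])
E
```

```text
bbox 201 104 116 49
bar yaw 0.03870088767755803 ends y [121.69416865  40.00509249] mid 577.4854336454028 80.84963057093603 n 56 res 0.14869060109848398
eef [0.5354 0.0812 0.1798] yaw 0.04556599575877786
[0.53568231 0.08125302 0.18011279] [ 0.32585383  0.09457738 -1.07510562]
```

View pics/w5.png

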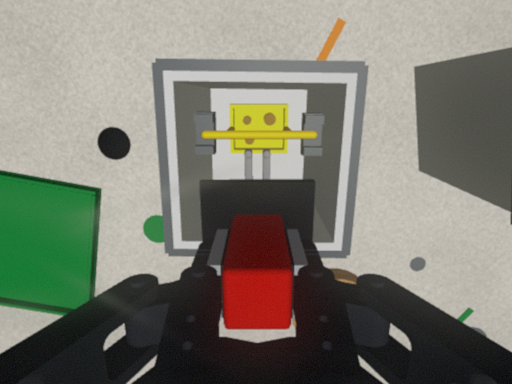

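The hook is inside the tank beside the bar, with its tips at (249..267, 155) just below the bar at row 134. I'll drop 3 mm, slide under and lift gently.

move_arm:
  rows:
    - [[0,0,0.003,0,0.015],[0.005,0,0.003,0,0.015],[0.012,0,0.003,0,0.015],[0.02,0,0.003,0,0.015],[0.0285,0,0.003,0,0.015],[0.0285,0,0.003,0,0.015],[0.0285,0,-0.004,0,0.015],[0.0285,0,-0.011,0,0.015],[0.0285,0,-0.018,0,0.015],[0.0285,0,-0.025,0,0.015]]

```text
clock: 10.6
eef_pos: [0.5634, 0.0812, 0.2052]
orientation: [1.0, 0.0, 0.0, -0.0]
wrist_force: [0.2, 0.4, -2.8]
finger_gap: 0.0232
grasp_force: 59.5
```

```bash
python3 bar.py; python3 - <<'E'
from h import *
s=get_state();im=get_image('wrist');save(im,'w6.png')
print(s['eef_pos'],s['wrist_force'])
E
```

```text
bbox 206 136 106 45
bar yaw 0.03218655788047049 ends y [123.26323116  38.06109211] mid 575.5369016742577 80.66216163522682 n 48 res 0.09892797111857465
eef [0.5634 0.0812 0.2052] yaw 0.04935085654771917
[0.56410117 0.08129515 0.20628978] [ 1.09163274  1.05028912 -1.97796415]
```

View pics/w6.png

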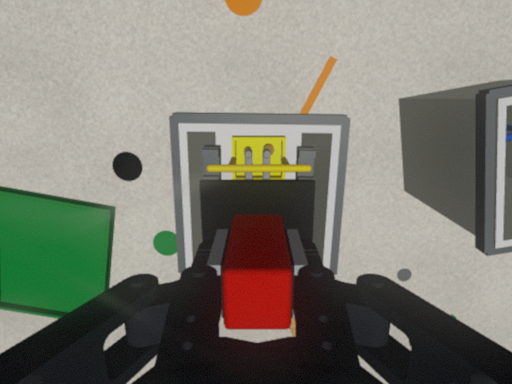

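The bar (206-312, 168) is in the pocket and the tips show beyond it; it is rising off the lugs. I'll lift straight up clear of the rim.

move_arm:
  rows:
    - [[0,0,-0.01,0,0.015],[0,0,-0.025,0,0.015],[0,0,-0.04,0,0.015],[0,0,-0.055,0,0.015],[0,0,-0.07,0,0.015],[0,0,-0.085,0,0.015],[0,0,-0.1,0,0.015],[0,0,-0.115,0,0.015],[0,0,-0.13,0,0.015],[0,0,-0.14,0,0.015]]

```text
clock: 11.7
eef_pos: [0.5636, 0.0812, 0.3458]
orientation: [1.0, 0.0, 0.001, -0.0]
wrist_force: [0.4, 0.2, -3.1]
finger_gap: 0.0232
grasp_force: 59.5
```

```bash
python3 - <<'E'
from h import *
s=get_state();im=get_image('wrist')
print(s['eef_pos'],s['wrist_force'],s['orientation'])
print([(round(d['p'],2),w(d['point'],im,s)) for d in place_of('basket',im)[:2]])
print([(round(d['p'],2),w(d['point'],im,s)) for d in place_of('tray',im)[:2]])
E
```

```text
[0.56364593 0.08118906 0.34575325] [ 0.3849997   0.20226381 -3.13452775] [ 9.99999788e-01  3.98893636e-04  5.09378341e-04 -6.74129401e-05]
[(0.66, array([0.57848573, 0.08048547, 0.18332151]))]
[(0.95, array([4.53287048e-01, 3.18718439e-01, 1.28836956e-04]))]
```

The basket is on the hook with its origin at z 0.183, clear of the rim. I'll carry it over the tray gently.

move_arm:
  rows:
    - [[-0.002,-0.003,0,0,0.015],[-0.006,-0.011,0,0,0.015],[-0.012,-0.023,0,0,0.015],[-0.02,-0.038,0,0,0.015],[-0.029,-0.055,0,0,0.015],[-0.038,-0.072,0,0,0.015],[-0.047,-0.09,0,0,0.015],[-0.056,-0.107,0,0,0.015],[-0.065,-0.124,0,0,0.015],[-0.074,-0.141,0,0,0.015]]

```text
clock: 12.85
eef_pos: [0.4881, 0.2239, 0.3442]
orientation: [1.0, 0.001, -0.0, -0.0]
wrist_force: [-0.7, -0.4, -3.6]
finger_gap: 0.0236
grasp_force: 59.6
```

move_arm:
  rows:
    - [[-0.009,-0.017,0,0,0.015],[-0.018,-0.034,0,0,0.015],[-0.027,-0.051,0,0,0.015],[-0.035,-0.067,0,0,0.015],[-0.042,-0.08,0,0,0.015],[-0.047,-0.089,0,0,0.015],[-0.05,-0.094,0,0,0.015],[-0.051,-0.096,0,0,0.015],[-0.051,-0.096,0,0,0.015],[-0.051,-0.096,0,0,0.015]]

```text
clock: 13.85
eef_pos: [0.4386, 0.3177, 0.3443]
orientation: [1.0, 0.0, 0.0, 0.0]
wrist_force: [0.2, -0.8, -3.8]
finger_gap: 0.023
grasp_force: 59.6
```

```bash
python3 - <<'E'
from h import *
s=get_state();im=get_image('wrist')
print(s['eef_pos'],s['wrist_force'],s['orientation'])
print([(round(d['p'],2),w(d['point'],im,s)) for d in place_of('basket',im)[:2]])
print([(round(d['p'],2),w(d['point'],im,s)) for d in place_of('tray',im)[:2]])
E
```

```text
[0.43862196 0.3176868  0.34432594] [ 0.20022954 -0.75351309 -3.78117705] [9.99999982e-01 1.54052099e-04 5.33787953e-05 9.87880240e-05]
[(0.83, array([0.45215428, 0.3161231 , 0.18366286]))]
[(0.83, array([ 0.45010912,  0.31564448, -0.00228845]))]
```

Centred over the tray. Now I'll lower, slowing near contact.

move_arm:
  rows:
    - [[0,0,0.005,0,0.015],[0,0,0.02,0,0.015],[0,0,0.04,0,0.015],[0,0,0.06,0,0.015],[0,0,0.08,0,0.015],[0,0,0.1,0,0.015],[0,0,0.12,0,0.015],[0,0,0.14,0,0.015],[0,0,0.152,0,0.015],[0,0,0.16,0,0.015]]

```text
clock: 15.0
eef_pos: [0.4381, 0.3178, 0.1832]
orientation: [1.0, 0.0, -0.001, 0.0]
wrist_force: [0.3, 0.0, -2.3]
finger_gap: 0.0231
grasp_force: 59.5
```

move_arm:
  rows:
    - [[0,0,0.003,0,0.015],[0,0,0.006,0,0.015],[0,0,0.009,0,0.015],[0,0,0.012,0,0.015],[0,0,0.015,0,0.015],[0,0,0.018,0,0.015],[0,0,0.021,0,0.015],[0,0,0.024,0,0.015],[0,0,0.027,0,0.015],[0,0,0.03,0,0.015]]

```text
clock: 16.0
eef_pos: [0.4384, 0.3181, 0.1541]
orientation: [1.0, 0.0, 0.0, -0.0]
wrist_force: [-0.5, -0.0, -1.8]
finger_gap: 0.0234
grasp_force: 59.6
```

```bash
python3 - <<'E'
from h import *
s=get_state();im=get_image('wrist');save(im,'w7.png')
print(s['eef_pos'],s['wrist_force'],s['orientation'])
print([(round(d['p'],2),w(d['point'],im,s)) for d in place_of('basket',im)[:2]])
E
```

```text
[0.43844864 0.31813879 0.15414823] [-0.45242113 -0.00737016 -1.79517011] [ 9.99999913e-01  4.06072604e-04  7.70533872e-05 -6.02128923e-05]
[(0.88, array([0.45439689, 0.31624316, 0.00641816]))]
```

View pics/w7.png

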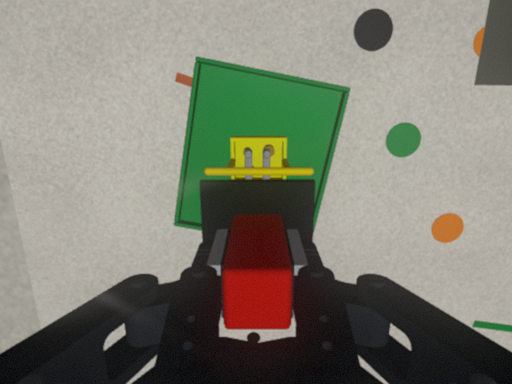

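The basket sits upright on the tray floor, with its bar at row 171 and the tips at (249..267, 155). I'll lower 9 mm more and back the hook out.

move_arm:
  rows:
    - [[0,0,0.004,0,0.015],[0,0,0.009,0,0.015],[0,0,0.009,0,0.015],[0,0,0.009,0,0.015],[-0.006,0,0.009,0,0.015],[-0.014,0,0.009,0,0.015],[-0.022,0,0.009,0,0.015],[-0.03,0,0.009,0,0.015],[-0.038,0,0.009,0,0.015],[-0.042,0,0.009,0,0.015]]

```text
clock: 17.1
eef_pos: [0.3953, 0.318, 0.1454]
orientation: [1.0, 0.001, -0.0, 0.0]
wrist_force: [0.6, 0.3, -1.1]
finger_gap: 0.0228
grasp_force: 59.6
```

```bash
python3 bar.py; python3 - <<'E'
from h import *
s=get_state();im=get_image('wrist');save(im,'w8.png')
print(s['eef_pos'],s['wrist_force'],s['orientation'])
print([(round(d['p'],2),w(d['point'],im,s)) for d in place_of('basket',im)[:2]])
t=get_image('top');print([(round(d['p'],2),w(d['point'],t)) for d in place_of('basket',t)[:2]])
E
```

```text
bbox 199 85 120 50
bar yaw 0.06310117535526222 ends y [353.18812167 282.52238402] mid 453.8142301134933 317.8552528429061 n 59 res 0.03652571613189353
eef [0.3953 0.318  0.1454] yaw 0.07451368356975589
[0.39503407 0.31793618 0.14531347] [-0.97851354 -0.16315977 -2.10682661] [ 9.99999693e-01  6.92496135e-04 -3.25613057e-04  1.68236616e-04]
[(0.65, array([0.45279242, 0.32043481, 0.00615783]))]
[(0.86, array([0.44819561, 0.31786711, 0.00629469]))]
```

View pics/w8.png

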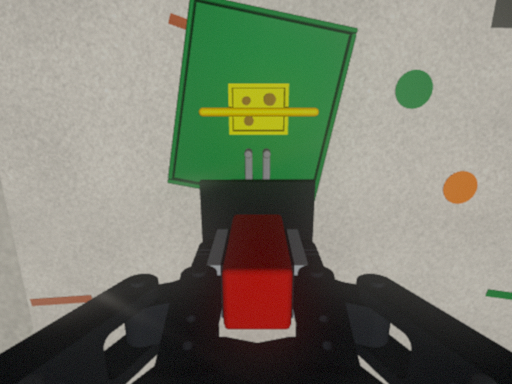

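The hook is clear of the bar (tips at row 155, bar at row 112), and the basket is upright in the tray. I'll raise the rod and carry it back.

move_arm:
  rows:
    - [[0,0,-0.02,0,0.015],[0,0,-0.05,0,0.015],[0,0,-0.085,0,0.015],[0,0,-0.12,0,0.015],[0,0,-0.155,0,0.015],[0,0.01,-0.185,0,0.015],[0,0.03,-0.2,0,0.015],[0.01,0.06,-0.205,0,0.015],[0.02,0.09,-0.205,0,0.015],[0.03,0.13,-0.205,0,0.015]]

```text
clock: 18.35
eef_pos: [0.4271, 0.1875, 0.3508]
orientation: [1.0, 0.001, 0.001, -0.0]
wrist_force: [0.9, -0.1, -1.4]
finger_gap: 0.0233
grasp_force: 59.8
```

move_arm:
  rows:
    - [[0.01,0.04,0,0,0.015],[0.015,0.08,0,0,0.015],[0.02,0.12,0,0,0.015],[0.02,0.16,0,0,0.015],[0.02,0.2,0,0,0.015],[0.015,0.24,0,0,0.015],[0.01,0.28,0,0,0.015],[0.0,0.32,0,0,0.015],[-0.01,0.36,0,0,0.015],[-0.02,0.4,0,0,0.015]]

```text
clock: 19.35
eef_pos: [0.4061, -0.2138, 0.3505]
orientation: [1.0, 0.0, 0.0, 0.0]
wrist_force: [-0.1, -0.6, -0.9]
finger_gap: 0.0237
grasp_force: 59.8
```

move_arm:
  rows:
    - [[-0.01,0.03,0,-0.03,0.015],[-0.02,0.06,0,-0.06,0.015],[-0.03,0.09,0,-0.1,0.015],[-0.037,0.115,0.01,-0.136,0.015],[-0.04,0.127,0.03,-0.136,0.015],[-0.04,0.13,0.06,-0.136,0.015],[-0.04,0.13,0.09,-0.136,0.015],[-0.04,0.13,0.12,-0.136,0.015],[-0.04,0.13,0.15,-0.136,0.015],[-0.04,0.13,0.17,-0.136,0.015]]

```text
clock: 20.35
eef_pos: [0.3662, -0.3417, 0.1783]
orientation: [0.998, 0.068, -0.001, -0.001]
wrist_force: [0.4, -0.6, -1.4]
finger_gap: 0.0235
grasp_force: 59.8
```

```bash
python3 - <<'E'
from h import *
s=get_state();im=get_image('wrist');save(im,'w9.png')
print(s['eef_pos'],np.degrees(2*np.arctan2(s['orientation'][1],s['orientation'][0])))
a=np.radians(7.8);d=np.array([.4555,-.332,.1351])-s['eef_pos']
print('to hung: tx',d[0]*np.cos(a)+d[1]*np.sin(a),'ty',d[0]*np.sin(a)-d[1]*np.cos(a),'tz',-d[2])
E
```

```text
[ 0.36618694 -0.34166474  0.1783127 ] 7.81126387496038
to hung: tx 0.08979838202695091 ty 0.0025458497994806286 tz 0.04321270113070402
```

View pics/w9.png

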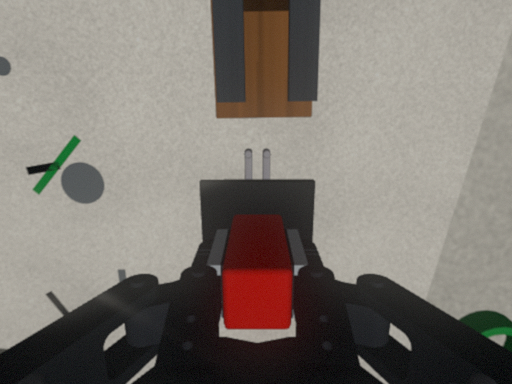

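The fork gap spans columns 244-289 at row 95, with the rod at column 258, so a small shift to +y (tool) is needed. I'll compute it exactly.

```bash
python3 - <<'E'
from h import *
s=get_state();im=get_image('wrist')
e=np.array(s['eef_pos']);a=2*np.arctan2(s['orientation'][1],s['orientation'][0])
B=np.array([[np.cos(a),np.sin(a)],[np.sin(a),-np.cos(a)]])
g=cv2.cvtColor(im['color'],cv2.COLOR_RGB2GRAY).astype(int)
def T(uv,h): return (ray(im,s,uv,h)-e[:2]*1000)@B.T
for r in (95,80,60,40,25):
    d=np.diff(g[r,200:335]); i=[200+k+.5 for k in np.argsort(-abs(d))[:8]]
    L=[k for k in sorted(i)];print(r,L)
    l=[k for k in L if 235<k<255];q=[k for k in L if 280<k<298]
    if l and q: print(np.round(T([[np.mean(l),r],[np.mean(q),r]],.12),1).tolist())
z0=e[2]-.115
print('tips',T([[248.5,151],[266.5,151]],z0+.016),'flange',T([[200.5,181],[314,181]],z0+.105))
E
```

```text
95 [np.float64(215.5), np.float64(216.5), np.float64(217.5), np.float64(246.5), np.float64(289.5), np.float64(319.5), np.float64(320.5), np.float64(321.5)]
[[68.1, -7.3], [68.1, 17.7]]
80 [np.float64(214.5), np.float64(215.5), np.float64(216.5), np.float64(246.5), np.float64(289.5), np.float64(290.5), np.float64(320.5), np.float64(321.5)]
[[76.4, -7.2], [76.4, 17.8]]
60 [np.float64(213.5), np.float64(214.5), np.float64(215.5), np.float64(289.5), np.float64(290.5), np.float64(320.5), np.float64(321.5), np.float64(322.5)]
40 [np.float64(212.5), np.float64(213.5), np.float64(214.5), np.float64(289.5), np.float64(290.5), np.float64(321.5), np.float64(322.5), np.float64(323.5)]
25 [np.float64(211.5), np.float64(212.5), np.float64(213.5), np.float64(290.5), np.float64(291.5), np.float64(321.5), np.float64(322.5), np.float64(323.5)]
tips [[28.17675694 -7.67309035]
 [28.18052046  5.68714383]] flange [[ 28.32602829 -28.16524092]
 [ 28.36278549  26.34251108]]
```

move_arm:
  rows:
    - [[0,0.003,0.01,0,0.015],[0,0.005,0.02,0,0.015],[0,0.005,0.028,0,0.015],[0,0.005,0.033,0,0.015],[0.01,0.005,0.033,0,0.015],[0.025,0.005,0.033,0,0.015],[0.045,0.005,0.033,0,0.015],[0.065,0.005,0.033,0,0.015],[0.08,0.005,0.033,0,0.015],[0.09,0.005,0.033,0,0.015]]

```text
clock: 21.45
eef_pos: [0.4591, -0.3343, 0.1476]
orientation: [0.998, 0.069, 0.0, 0.0]
wrist_force: [0.8, -0.9, -1.2]
finger_gap: 0.0233
grasp_force: 59.8
```

move_arm:
  rows:
    - [[0,0,0.002,0,0.015],[0,0,0.004,0,0.015],[0,0,0.006,0,0.015],[0,0,0.007,0,0.015],[0,0,0.008,0,0.015],[0,0,0.009,0,0.015],[0,0,0.0095,0,0.015],[0,0,0.0095,0,0.015],[0,0,0.0095,0,0.015],[0,0,0.0095,0,0.015]]

```text
clock: 22.45
eef_pos: [0.4568, -0.3347, 0.1379]
orientation: [0.998, 0.068, 0.0, 0.0]
wrist_force: [-0.6, 0.8, -1.1]
finger_gap: 0.0233
grasp_force: 59.8
```

```bash
python3 - <<'E'
from h import *
im=get_image('scene');t=get_image('top')
a=cv2.resize(im['color'][140:230,90:180],(390,390),interpolation=3);b=cv2.resize(t['color'][170:280,355:465],(390,390),interpolation=3)
cv2.imwrite('pics/z2.png',np.clip(np.hstack([a,b])*1.6,0,255).astype(np.uint8)[:,:,::-1])
print(get_state()['wrist_force'])
print([(round(d['p'],2),w(d['point'],t)) for q in('rod','stand') for d in place_of(q,t)[:1]],[(round(d['p'],2),w(d['point'],im)) for q in('rod','stand') for d in place_of(q,im)[:1]])
E
```

```text
[ 0.95750228  0.35429324 -0.91960282]
[(0.8, array([ 0.45657046, -0.33329604,  0.0254292 ])), (0.89, array([ 4.60057267e-01, -3.33083549e-01,  2.25884917e-04]))] [(0.79, array([ 0.45723801, -0.33214064,  0.02175969])), (0.76, array([ 0.4562812 , -0.3375417 , -0.00260141]))]
```

move_arm:
  rows:
    - [[0,0,0.001,0,0.015],[0,0,0.002,0,0.015],[0,0,0.0025,0,0.015],[0,0,0.003,0,0.015],[0,0,0.003,0,0.015],[0,0,0.003,0,0.015],[0,0,0.003,0,0.015],[0,0,0.003,0,0.015],[0,0,0.003,0,0.015],[0,0,0.003,0,0.015]]

```text
clock: 23.75
eef_pos: [0.4567, -0.3346, 0.1351]
orientation: [0.998, 0.068, -0.0, -0.0]
wrist_force: [-3.0, 2.0, 6.1]
finger_gap: 0.0234
grasp_force: 60.6
```

The flange is seated, with +6 N of support. Next I release and rise.

move_arm:
  rows:
    - [[0,0,0,0,0.03],[0,0,0,0,0.04],[0,0,0,0,0.06],[0,0,0,0,0.0854],[0,0,0,0,0.0854],[0,0,0,0,0.0854],[0,0,0,0,0.0854],[0,0,0,0,0.0854],[0,0,-0.01,0,0.0854],[0,0,-0.02,0,0.0854]]

```text
clock: 24.75
eef_pos: [0.4567, -0.3346, 0.1555]
orientation: [0.998, 0.068, -0.0, -0.0]
wrist_force: [0.6, -0.3, -0.6]
finger_gap: 0.0855
grasp_force: 0.0
```

move_arm:
  rows:
    - [[0,0,-0.03,0,0.0854],[0,0,-0.06,0,0.0854],[0,0,-0.1,0,0.0854],[0,0,-0.14,0,0.0854],[-0.03,0,-0.17,0,0.0854],[-0.06,0,-0.19,0,0.0854],[-0.08,0,-0.19,0,0.0854],[-0.08,0,-0.19,0,0.0854],[-0.08,0,-0.19,0,0.0854],[-0.08,0,-0.19,0,0.0854]]

```text
clock: 25.75
eef_pos: [0.3778, -0.3453, 0.3439]
orientation: [0.998, 0.068, -0.0, -0.001]
wrist_force: [0.8, -0.2, 0.2]
finger_gap: 0.085
grasp_force: 0.0
```

```bash
python3 - <<'E'
from h import *
s=get_state();wi=get_image('wrist');im=get_image('scene');t=get_image('top')
f=lambda c:cv2.resize(c,(390,390),interpolation=3).astype(float)
o=np.hstack([f(wi['color'][0:150,185:335]),f(t['color'][150:300,70:220])])
cv2.imwrite('pics/z3.png',np.clip(o*1.4,0,255).astype(np.uint8)[:,:,::-1])
for n,i in(('wrist',wi),('scene',im),('top',t)):
  print(n,[(q,round(d['p'],2),np.round(w(d['point'],i,s),3)) for q in('rod','stand','basket','blue_basket') for d in place_of(q,i)[:1]])
print(s['eef_pos'],s['finger_gap'])
E
```

```text
wrist [('rod', 0.74, array([ 0.463, -0.34 ,  0.023]))]
scene [('rod', 0.72, array([ 0.458, -0.331,  0.02 ])), ('stand', 0.62, array([ 0.456, -0.335, -0.004])), ('basket', 0.71, array([0.454, 0.319, 0.003]))]
top [('rod', 0.71, array([ 0.454, -0.332,  0.02 ])), ('stand', 0.87, array([ 0.458, -0.333, -0.001])), ('basket', 0.66, array([0.448, 0.317, 0.004])), ('blue_basket', 0.75, array([ 0.606, -0.116,  0.039]))]
[ 0.37783199 -0.34528851  0.34393731] 0.08503756749792898
```

View pics/z3.png

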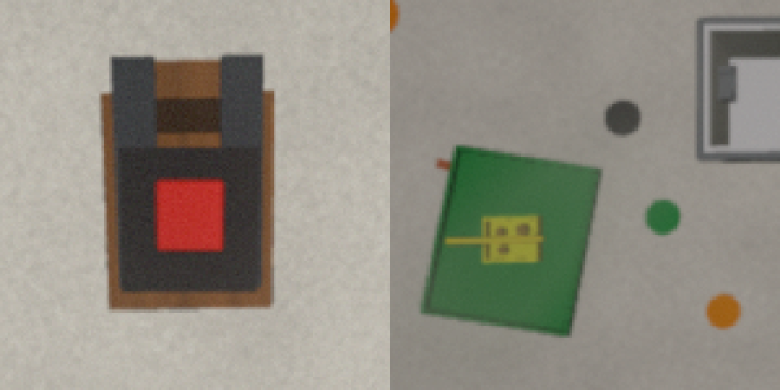

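The rod hangs centred and level in the fork (left), and the yellow basket stands upright in the tray (right). The blue basket is unmoved, so I'm handing in.

```bash
python3 -c "
from plant import *
print(sign_off())"
```

```text
the job is handed in; nothing more can be done
None
```

The job is handed in at about 26 s: the yellow basket stands upright and unhooked in the green tray, the rod is back in its fork, and the blue basket was left hanging. The sign-off gave no verdict.

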